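# Unlock the folding stay and shut the stock chest

## Robot

A 7-joint arm with a two-finger parallel gripper is mounted at the origin on the work surface. World frame = base frame: x ahead of the robot, y to its left, z up, the work surface at z = 0. Lengths are in mm, angles in rad, forces in N, time in s.
With the tool pointing down it reaches from about 400 to 875 mm from the base axis. Payload 4.4 kg.
Tool frame: the origin (TCP) lies at the very end of the fingers, on their centre line; the grasp point (between the pads) lies 19 mm behind it; y points along the fingers, z is the direction in which the jaws open and shut, and the axes are right-handed (so a half turn about y gives the same grasp; the last joint's range is limited). The gripper opens to 85 mm and grips with 20 to 120 N. Pads are 22 mm wide; open, the fingers measure 114 mm over their backs; the gripper's body (76 mm by 85 mm) begins 54 mm behind the grasp point. The pads swing forward as they close: fully open they stand 13 mm farther back than shut.
Start: joints at [-1.39, 0.628, 0.038, 1.517, -0.027, 0.996, -0.02], TCP at [158.77, 630.326, 196.913] pointing down, gripper open.
Joint ranges: [-3.06, 3.06], [-0.37, 2.12], [-1.25, 1.32], [0.18, 2.47], [-1.1, 4.24], [0.23, 1.98], [-2.94, 2.94]. Speed limits (rad/s): [2.57, 2.57, 3.14, 3.14, 3.14, 3.14, 3.14].

## Interface

Orientations are given as [roll, pitch, yaw] about the fixed x, y, z axes, in that order (R = Rz(yaw) Ry(pitch) Rx(roll)).
In Python, from cell import * gives the robot as it stands.
- The arm moves only by the tool apply_moves, never from a script. Its argument "targets" is a list of rows, each a list of 6 numbers: the shift along the tool's x, y, z in units of 40 mm (1.0 is 40 mm), then the turn, a rotation vector about the tool's x, y, z in units of 8 degrees (1.0 is 8 degrees). A call has 1 to 12 rows; each row shifts and turns the commanded pose from where the row before left it, along the tool's axes as they then stand; what a row does not reach is not made up. A row lasts 1/8 s, in which the tool goes at most 62.5 mm and 10.7 degrees, less where a joint would pass 70% of its speed; a pose out of reach is approached as far as the arm can. A call is refused whole if a number of a shift passes 1 or a number of a turn 1, either way. A call with a gripper value outside its range is refused whole. "jaw" is the gripper command: -1 is shut, 1 is fully open, values between are in proportion, set as the call begins (left out, the last holds). The fingers move at their own pace and stop on an object; the grip force is fixed at half the most. Time passes only in rows, so rows that do not move let the fingers close. It gives the time, the measured TCP pose, the force and the opening at its end, in the units of the state.
- read_state(): the state, without advancing time (a new reading comes with each control period).
- get_image(name): name is "scene" or "top" or "wrist"; returns the picture (420x560x3 uint8, red, green, blue); there is no depth.
- calibration(name): a dict with "fx", "fy", "cx", "cy" (pixels), "world_from_camera" (4x4, takes a point from camera to world coordinates). Camera axes: x right, y down, z forward; pixel columns grow to the right and rows downward; lengths in mm; the calibration is good to about 2 mm. A picture is of the moment at which its call begins: read the wrist's pose just before it. calibration takes no time and is no camera call; for the wrist camera it gives the pose at the moment of the call.
- finish_job(): hands the job in, once; it reports no verdict.
The state is a dict: "clock": time; "qpos": joint angles; "qd": joint speeds; "tau": joint torques, N m; "eef_pos": TCP position; "tool_rot": TCP orientation; "force": force on the tool from outside, world axes, zero at the start; "torque": the same for the moment, N m; "width": finger opening in mm.
Only numpy, scipy, OpenCV 4.12 (cv2) and the standard library are available. Lean on these libraries where they do the work, as an engineer would, in place of code of your own. Each camera call takes 0.05 s, during which the arm holds its last target. There are 200 camera calls.

## Task

The chest of cans on the stockroom bench stands open on its folding lid stay. Lift the stay's knee up past centre so that it unlocks, then lower the lid gently, without letting it drop or slam, until it is fully shut, and let go. Leave the bottle, the can and the carton beside the chest where they stand.

Things in the scene. Friction and masses are not known exactly. Their poses are not given: they have to be found in the camera images.
- chest: Open plywood chest fixed to the bench, 200 mm deep (its x), 300 mm wide (its y), 100 mm high, walls 12 mm; origin at the centre of its underside, z up, -x is its front (robot side), +y its left side, which carries the stay. Cans inside stay below the rim.
- lid (a joint): Lid angle, rad: 0 = shut, level; 1.30 at the start, leaning to the front on the locked stay. Plywood slab 200 x 300 x 12 mm, 0.4 to 0.8 kg. Hinge friction of about 0.5 Nm holds it when steep (above 1.1 rad). Lower down a heavy lid falls unless held; a light one stops where left and must be pressed down to the end.
- lid_hinge (a point): Middle of the lid's hinge line, which runs along the chest's y at the far (+x) top edge, 106 mm above the bench.
- lid_bar (a point): Centre of the dark steel pull bar on the lid's free edge: round, 14 mm thick, 130 mm long, parallel to the hinge line, 245 mm from it, in the lid's plane. Arms 10 mm wide at 60 mm either side of the centre carry it; clear gap of 38 mm between bar and slab. It turns with the lid; 342 mm above the bench at the start, 106 mm when shut.
- stay_knee (a joint): Fold angle of the stay's knee, rad: 0 = links in line (dead centre); -0.14 at the start, sagged on its stop and locked: the lid cannot be pushed down; positive = lifted past centre, unlocked (2.66 with the lid shut). Near 0 it easily falls back and locks again; at 0.5 to 0.8 the lid has come down about 0.1 rad and all stays where left. Lid and stay are one linkage.
- knee_knob (a point): Grip point on the knee's knob: a black round rod 16 mm thick on the knee's axis, sticking out sideways (chest +y) from 7 to 71 mm off the chest's left side; the point is on its axis, 47 mm out. The steel links (70 mm lower, 105 mm upper) lie within 12 mm of that side. It swings on a 70 mm circle about stay_pivot: up and to the front when lifted.
- stay_pivot (a point): Point on the axis (along chest y) about which the lower link and the knob swing: 40 mm out from the chest's left side, 61 mm above the bench, 130 mm in front of the hinge line.
- bottle: Bystander: green glass bottle, 62 mm across, 190 mm high, standing to the left of the chest beyond the knob; origin at the centre of its underside.
- can: Bystander: plain drinks can, 66 mm across, 115 mm high, standing to the right of the chest; origin at the centre of its underside.
- carton: Bystander: cardboard carton 100 x 140 x 90 mm, to the right and in front of the chest; origin at the centre of its underside.

How it is judged:
By the outcome, as a careful person would: the job done as asked, in the order asked, and still so for the second after the job is handed in, with the robot touching nothing.
It also fails if it takes over 72 s, if anything falls off the work surface, if the arm or the gripper's body presses on something with over 40 N, if the wrist force passes 120 N, or if a joint passes its speed limit or range.

## Working session

There is one attempt and no reset: what is moved stays moved. The work goes in short steps, Python scripts to look and compute and a tool call to move; the robot and the scene stay as the last step left them, time stands still between calls to the robot, and variables do not carry over. Pictures are saved under pics/ and viewed, about 8 in all and at most 12, crops included, and the job is handed in when it is done.

Besides the shell and the picture viewer there is one more tool, called after "Request:" in YAML: its name, and indented under it one key for each argument. apply_moves: Moves the arm, as the interface text tells. Its arguments: {"type":"object","properties":{"targets":{"type":"array"},"jaw":{"type":"number"}},"required":["targets"]}

```bash
ls; mkdir -p pics
python3 - <<'E'
from cell import *
import cv2
s=read_state();print({k:(v.tolist() if hasattr(v,'tolist') else v) for k,v in s.items()})
for n in ['scene','top']:
    cv2.imwrite(f'pics/{n}0.png',cv2.cvtColor(get_image(n),cv2.COLOR_RGB2BGR)); print(n,calibration(n))
E
```

```text
pics
{'clock': 0.0, 'qpos': [-1.389784338407894, 0.6293643797272901, 0.038424619510521035, 1.5183793309151863, -0.027023466170716055, 0.9962987136199875, -0.020033678619356503], 'qd': [-0.0008206048836131846, 0.0009611065657827043, 0.0013609709073995472, 0.0002712478106005562, -0.0011015682316832633, -0.00047028662490329837, 0.0008391993307096458], 'tau': [-0.0005539803350984585, -56.34071946144104, 1.2259665504097939, -19.34564173221588, 0.010946298425551504, 0.010267508332617581, 1.0632425926360156e-05], 'eef_pos': [158.58853831309813, 629.6343161746473, 195.9733828263995], 'tool_rot': [-1.5727289438267888, 3.034189464345971e-06, -0.2468446759918872], 'force': [-0.3396324417576994, 0.8653069414211827, 0.5501343035484114], 'torque': [0.012718722262247548, 0.08298534445828494, 0.012301273818196285], 'width': 85.18692132541642}
scene {'fx': 434.81762504866754, 'fy': 434.81762504866754, 'cx': 275.83146205275034, 'cy': 214.6999797198527, 'world_from_camera': array([[-9.82087553e-01,  1.21143740e-01, -1.44319896e-01,
         7.21150988e+02],
       [ 1.88404437e-01,  6.19984598e-01, -7.61657972e-01,
         9.17522307e+02],
       [-2.79398252e-03, -7.75205322e-01, -6.31703175e-01,
         1.02780355e+03],
       [ 0.00000000e+00,  0.00000000e+00,  0.00000000e+00,
         1.00000000e+00]])}
top {'fx': 411.9108712167945, 'fy': 411.9108712167945, 'cx': 274.3847671592796, 'cy': 207.31747474241422, 'world_from_camera': array([[ 1.63789888e-02, -9.94769106e-01,  1.00827352e-01,
         4.11060008e+02],
       [-9.99511751e-01, -1.89732652e-02, -2.48248746e-02,
        -3.23481472e+01],
       [ 2.66080424e-02, -1.00371516e-01, -9.94594174e-01,
         1.42609626e+03],
       [ 0.00000000e+00,  0.00000000e+00,  0.00000000e+00,
         1.00000000e+00]])}
```

View pics/scene0.png

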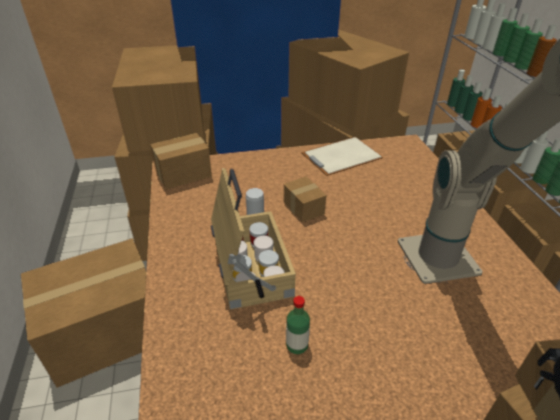

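View pics/top0.png

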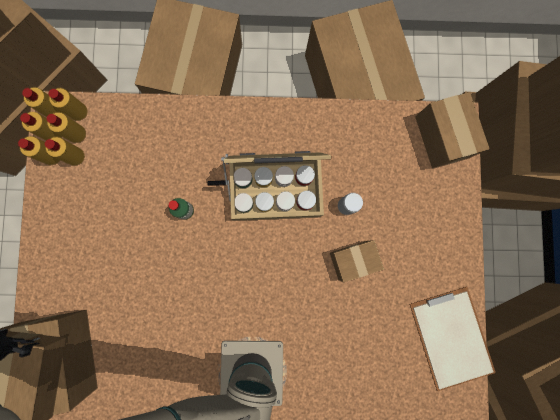

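The scene view shows the chest with its lid open, the knob at about (260,287), the bottle at (298,330) and the can at (255,200). The top view shows the knob at about (216,183), the bar at about (283,159) and the bottle base at about (183,210). I'll enlarge both.

Run:
```python
import cv2
a=cv2.imread('pics/top0.png')[140:230,160:370]; cv2.imwrite('pics/topc.png',cv2.resize(a,None,fx=3.8,fy=3.8,interpolation=cv2.INTER_CUBIC))
a=cv2.imread('pics/scene0.png')[165:365,190:340]; cv2.imwrite('pics/scenec.png',cv2.resize(a,None,fx=3,fy=3,interpolation=cv2.INTER_CUBIC))
```

```text
(no output)
```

View pics/topc.png

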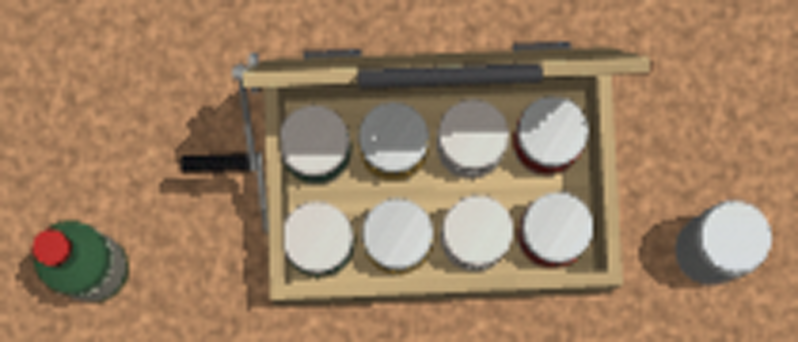

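View pics/scenec.png

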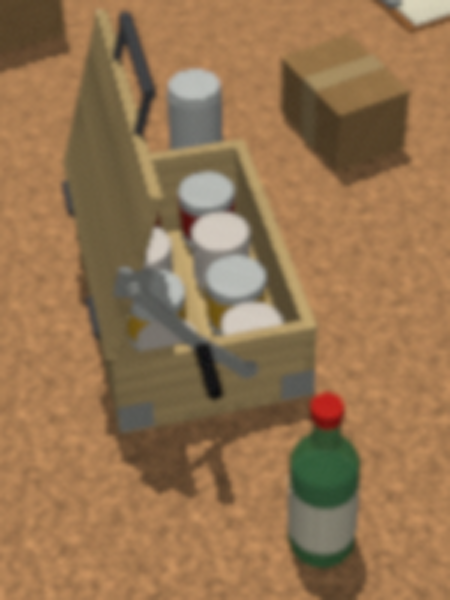

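```bash
cat > h.py <<'E'
from cell import *
import numpy as np
from scipy.optimize import least_squares, fsolve
# linkage in chest xz plane, hinge (100,106), pivot (-30,61)
H=np.array([100,106.]);P=np.array([-30,61.])
def att(th,r,b): return H+r*np.array([-np.cos(th+b),np.sin(th+b)])
def D(k): return np.sqrt(70**2+105**2+2*70*105*np.cos(k))
r,b=fsolve(lambda v:[np.hypot(*(att(1.3,*v)-P))-D(-.14),np.hypot(*(att(0,*v)-P))-D(2.66)],[110,0.])
def lid_of(k): return fsolve(lambda t:np.hypot(*(att(t[0],r,b)-P))-D(k),[1.3-.4*k])[0]
def knee(k):
    d=att(lid_of(k),r,b)-P; L=np.hypot(*d)
    c=np.arccos((70**2+L**2-105**2)/(140*L)); phi=np.arctan2(d[1],d[0])
    a=phi+np.sign(k)*c      # lifted: knee to the front/up of the line
    return P+70*np.array([np.cos(a),np.sin(a)]),a
def bar(th): return H+245*np.array([-np.cos(th),np.sin(th)])
def cw(p,pose):
    c,s=np.cos(pose[2]),np.sin(pose[2]); p=np.asarray(p,float)
    return np.array([pose[0]+c*p[0]-s*p[1],pose[1]+s*p[0]+c*p[1],p[2]])
def proj(n,X,C={}):
    if n not in C: C[n]=calibration(n)
    K=C[n];T=np.linalg.inv(K['world_from_camera']);q=T[:3,:3]@X+T[:3,3]
    return np.array([K['cx']+K['fx']*q[0]/q[2],K['cy']+K['fy']*q[1]/q[2]])
def ray(n,u,v,z):
    K=calibration(n);W=K['world_from_camera'];d=W[:3,:3]@[(u-K['cx'])/K['fx'],(v-K['cy'])/K['fy'],1]
    return W[:3,3]+d*(z-W[2,3])/d[2]
E
python3 - <<'E'
from h import *
print('r,b',r,b)
for k in [-.14,.0001,.3,.5,.65,.8,1.2,2.66]: print(k,round(lid_of(k),3),knee(k)[0].round(1),round(knee(k)[1],3))
kn=knee(-.14)[0]; br=bar(1.3)
T=lambda u,v:(160+u/3.8,140+v/3.8); S=lambda u,v:(190+u/3,165+v/3)
obs=[('top',[kn[0],221,kn[1]],T(182,163)),('scene',[kn[0],221,kn[1]],S(214,391)),('scene',[kn[0],157,kn[1]],S(205,348)),
('top',[br[0],65,br[1]],T(359,77)),('top',[br[0],-65,br[1]],T(541,73)),
('scene',[-100,150,100],S(312,325)),('scene',[-100,150,0],S(313,372)),('scene',[-100,-150,100],S(238,142)),('scene',[100,150,0],S(118,428)),
('top',[-100,150,0],T(273,300)),('top',[-100,-150,0],T(620,286))]
f=lambda p:np.concatenate([proj(n,cw(X,p))-np.array(o) for n,X,o in obs])
s=least_squares(f,[700,-70,0],loss='soft_l1',x_scale=[10,10,.1]);print(s.x,s.fun.reshape(-1,2).round(1).tolist())
p=s.x;np.save('pose.npy',p)
print('knob',cw([kn[0],197,kn[1]],p),'bar',cw([br[0],0,br[1]],p),'barshut',cw([*bar(0)[:1],0,106],p))
print('bottle cap',ray('scene',*S(326,400),190),ray('top',*T(51,246),190),'base',ray('scene',*S(322,545),0))
print('can top',ray('scene',*S(195,84),115),ray('top',*T(735,237),115))
E
```

```text
r,b 99.81360293631879 -0.004393389804054686
-0.14 1.3 [ 15.8 113.9] 0.857
0.0001 1.305 [ 11.3 117.5] 0.939
0.3 1.281 [  0.  124.2] 1.127
0.5 1.24 [ -8.8 127.7] 1.263
0.65 1.196 [-16.  129.6] 1.369
0.8 1.143 [-23.6 130.7] 1.479
1.2 0.96 [-45.  129.4] 1.787
2.66 -0.0 [-99.2  71.6] 2.989
[ 6.16113298e+02 -7.12354617e+01  6.97068028e-02] [[-0.3, 0.7], [-0.0, 0.7], [-2.3, -2.0], [-0.0, 0.1], [0.5, -1.1], [0.6, -0.5], [-0.5, 6.5], [-0.0, -1.8], [-0.3, 1.4], [2.0, 1.9], [-3.0, 1.2]]
knob [618.2025939  126.38999902 113.89496819] bar [650.49239063 -68.83511599 342.07175543] barshut [471.46543541 -81.33476463 106.        ]
bottle cap [535.99189842 238.96325051 190.        ] [538.37144356 239.81258604 190.        ] base [536.10286479 248.79608336   0.        ]
can top [ 562.08625789 -316.66296383  115.        ] [ 564.84703028 -319.4072018   115.        ]h.py:9: RuntimeWarning: The iteration is not making good progress, as measured by the 
 improvement from the last ten iterations.
  def lid_of(k): return fsolve(lambda t:np.hypot(*(att(t[0],r,b)-P))-D(k),[1.3-.4*k])[0]
```

```bash
cat >> h.py <<'E'
from scipy.spatial.transform import Rotation as Ro
pose=np.load('pose.npy') if __import__('os').path.exists('pose.npy') else None
def tool(pitch=0,yaw=None):
    """tool y down, z along chest +x; pitch>0 tips the pointing direction toward chest +x (rotation about chest y)"""
    yaw=pose[2] if yaw is None else yaw
    return Ro.from_euler('z',yaw)*Ro.from_euler('y',-pitch)*Ro.from_euler('xyz',[-np.pi/2,0,-np.pi/2])
def row(tgt,Rt,n,cur=None):
    """constant row, n times, from current (measured) or given pose"""
    s=read_state() if cur is None else None
    p0,R0=(np.array(s['eef_pos']),Ro.from_euler('xyz',s['tool_rot'])) if cur is None else cur
    w=(R0.inv()*Rt).as_rotvec()/n; M=sum((Ro.from_rotvec(w*k).as_matrix() for k in range(n)))
    sh=np.linalg.solve(M,R0.inv().apply(np.asarray(tgt)-p0))
    print(n,'x',(sh/40).round(3).tolist()+(np.degrees(w)/8).round(3).tolist()); return np.asarray(tgt),Rt
E
python3 - <<'E'
from h import *
print(tool().as_matrix().round(2))
kn=knee(-.14)[0]
a=cw([kn[0],207,260],pose); c=row(a,tool(),22); row(cw([kn[0],207,92],pose),tool(),8,c); print(a)
E
```

```text
[[ 0.07  0.    1.  ]
 [-1.    0.    0.07]
 [ 0.   -1.    0.  ]]
22 x [0.818, -0.072, 0.019, 0.0, 0.408, 0.0]
8 x [0.0, 0.525, -0.0, 0.0, 0.0, 0.0]
[617.50609025 136.36571366 260.        ]
```

Request:
apply_moves:
  targets:
    - [0.82, -0.15, 0.02, 0, 0.41, 0]
    - [0.82, -0.15, 0.02, 0, 0.41, 0]
    - [0.82, -0.15, 0.02, 0, 0.41, 0]
    - [0.82, -0.15, 0.02, 0, 0.41, 0]
    - [0.82, -0.15, 0.02, 0, 0.41, 0]
    - [0.82, -0.15, 0.02, 0, 0.41, 0]
    - [0.82, -0.15, 0.02, 0, 0.41, 0]
    - [0.82, -0.15, 0.02, 0, 0.41, 0]
    - [0.82, -0.15, 0.02, 0, 0.41, 0]
    - [0.82, -0.15, 0.02, 0, 0.41, 0]
    - [0.82, -0.1, 0.02, 0, 0.41, 0]
  jaw: 1

```text
clock: 1.48
eef_pos: [469.4, 456.6, 260.6]
tool_rot: [-1.571, -0.0, -0.878]
force: [-0.2, 0.7, 0.1]
width: 85.5
```

Request:
apply_moves:
  targets:
    - [0.82, 0, 0.02, 0, 0.41, 0]
    - [0.82, 0, 0.02, 0, 0.41, 0]
    - [0.82, 0, 0.02, 0, 0.41, 0]
    - [0.82, 0, 0.02, 0, 0.41, 0]
    - [0.82, 0, 0.02, 0, 0.41, 0]
    - [0.82, 0, 0.02, 0, 0.41, 0]
    - [0.82, 0, 0.02, 0, 0.41, 0]
    - [0.82, 0, 0.02, 0, 0.41, 0]
    - [0.82, 0, 0.02, 0, 0.41, 0]
    - [0.82, 0, 0.02, 0, 0.41, 0]
    - [0.82, 0, 0.02, 0, 0.41, 0]
    - [0, 0, 0, 0, 0, 0]

```text
clock: 2.98
eef_pos: [617.9, 130.9, 260.8]
tool_rot: [-1.571, -0.002, -1.512]
force: [-0.4, -0.3, 0.5]
width: 85.2
```

Run:
```python
from h import *
import cv2
kn=knee(-.14)[0]
c=row(cw([kn[0],207,240],pose),tool(),2); row(cw([kn[0],207,92],pose),tool(),6,c)
im=get_image('wrist');cv2.imwrite('pics/w1.png',cv2.cvtColor(im,cv2.COLOR_RGB2BGR))
for y in (157,197,221): print(proj('wrist',cw([kn[0],y,kn[1]],pose)))
```

```text
2 x [-0.068, 0.26, -0.001, 0.002, -0.039, 0.009]
6 x [0.0, 0.617, -0.0, 0.0, 0.0, 0.0]
[275.47486235 229.94454891]
[275.21842785 190.54256319]
[275.0555145  165.51040341]
```

View pics/w1.png

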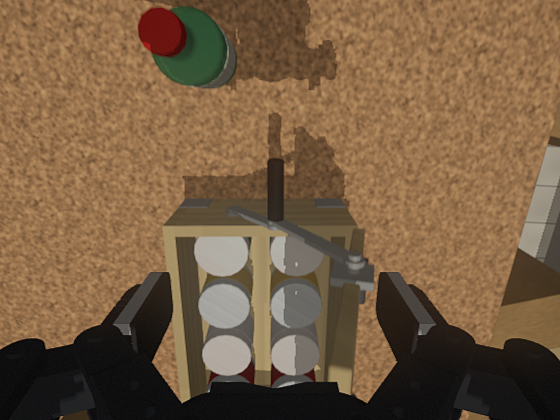

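The knob shows at (276,159)–(276,220) in the wrist picture, as predicted along x but about 6 mm further out. I'm shifting out slightly and descending.

Request:
apply_moves:
  targets:
    - [-0.13, 0.26, 0, 0, -0.04, 0]
    - [-0.13, 0.26, 0, 0, -0.04, 0]
    - [0, 0.6, 0, 0, 0, 0]
    - [0, 0.6, 0, 0, 0, 0]
    - [0, 0.6, 0, 0, 0, 0]
    - [0, 0.6, 0, 0, 0, 0]
    - [0, 0.6, 0, 0, 0, 0]
    - [0, 0.6, 0, 0, 0, 0]
    - [0, 0, 0, 0, 0, 0]

```text
clock: 4.15
eef_pos: [614.5, 146.6, 93.4]
tool_rot: [-1.576, -0.0, -1.493]
force: [0.5, -0.7, -0.3]
width: 85.3
```

Run:
```python
from h import *
import cv2
kn=knee(-.14)[0]
row(cw([kn[0],211,92],pose),tool(),1)
cv2.imwrite('pics/w2.png',cv2.cvtColor(get_image('wrist'),cv2.COLOR_RGB2BGR))
```

```text
1 x [0.161, 0.036, 0.056, 0.038, 0.057, 0.002]
```

View pics/w2.png

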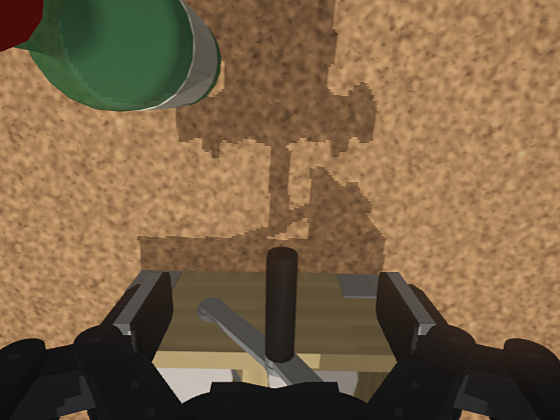

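The knob stands between the fingers, at column 282 against a finger mid of 275, and the bottle is clear. I'm closing on it.

Request:
apply_moves:
  targets:
    - [0.12, 0.04, 0.06, 0, 0.06, 0]
    - [0, 0, 0, 0, 0, 0]

```text
clock: 4.45
eef_pos: [620.7, 140.2, 95.4]
tool_rot: [-1.569, -0.0, -1.504]
force: [0.7, -0.2, 0.5]
width: 85.5
```

Request:
apply_moves:
  targets:
    - [0, 0, 0, 0, 0, 0]
    - [0, 0, 0, 0, 0, 0]
    - [0, 0, 0, 0, 0, 0]
    - [0, 0, 0, 0, 0, 0]
    - [0, 0, 0, 0, 0, 0]
    - [0, 0, 0, 0, 0, 0]
    - [0, 0, 0, 0, 0, 0]
    - [0, 0, 0, 0, 0, 0]
  jaw: -1

```text
clock: 5.45
eef_pos: [619.7, 140.9, 94.5]
tool_rot: [-1.571, 0.0, -1.503]
force: [-0.3, 0.2, 0.2]
width: -0.2
```

Run:
```python
from h import *
# deltas of knee in tool axes (y down, z chest +x), units
ks=[-.14,0,.1,.2,.3,.4,.5,.6,.7]
P0=None
for k in ks:
    q=knee(k+1e-6)[0]
    if P0 is not None: d=q-P0; print(round(k,2),'y',(-d[1]/40).round(3),'z',(d[0]/40).round(3))
    P0=q
```

```text
0 y -0.09 z -0.112
0.1 y -0.06 z -0.088
0.2 y -0.057 z -0.094
0.3 y -0.052 z -0.101
0.4 y -0.047 z -0.107
0.5 y -0.04 z -0.113
0.6 y -0.033 z -0.119
0.7 y -0.025 z -0.123
```

The jaws shut fully, so the grasp missed. I'll look.

Run:
```python
from h import *
import cv2
cv2.imwrite('pics/w3.png',cv2.cvtColor(get_image('wrist'),cv2.COLOR_RGB2BGR))
cv2.imwrite('pics/s3.png',cv2.cvtColor(get_image('scene'),cv2.COLOR_RGB2BGR))
a=cv2.resize(cv2.imread('pics/s3.png')[215:345,200:330],None,fx=3,fy=3,interpolation=cv2.INTER_CUBIC)
b=cv2.resize(cv2.imread('pics/w3.png'),(400,300)); b=cv2.copyMakeBorder(b,0,90,0,0,cv2.BORDER_CONSTANT)
cv2.imwrite('pics/c3.png',np.hstack([a,b]))
for y in (157,221): print(proj('wrist',cw([*knee(-.14)[0][:1],y,knee(-.14)[0][1]],pose)))
```

```text
[271.10014269 352.18934084]
[270.44422669 242.40612586]
```

View pics/c3.png

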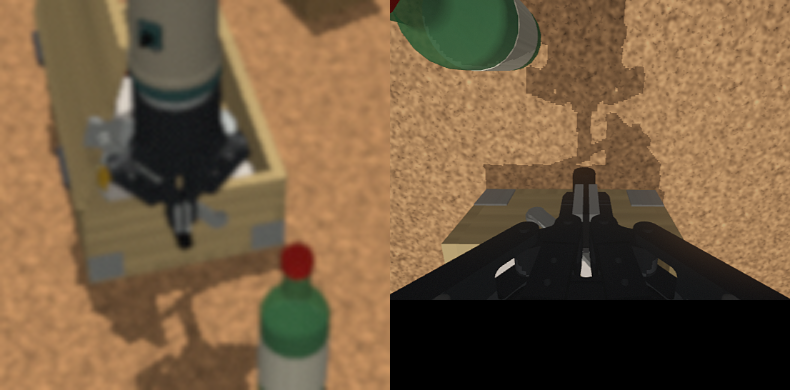

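Run:
```python
from h import *
s=read_state();tcp=np.array(s['eef_pos']);R=Ro.from_euler('xyz',s['tool_rot'])
K=calibration('wrist');print(K['fx'],K['world_from_camera'].round(3).tolist())
print('tcp px',proj('wrist',tcp),'grasp px',proj('wrist',tcp-19*R.as_matrix()[:,1]))
print('knob dia px at z114,95,80:',[np.round(16*K['fx']/(K['world_from_camera'][2,3]-z),1) for z in (114,95,80)])
obs=[('top',(160+182/3.8,140+163/3.8)),('scene',(190+214/3,165+391/3)),('wrist',(273,241))]
for sub in (obs,obs[:2],obs[1:]):
    r_=least_squares(lambda X:np.concatenate([proj(n,X)-np.array(o) for n,o in sub]),[618,150,110.]);print(r_.x.round(1),r_.fun.round(1))
```

```text
351.7929367887412 [[0.998, 0.064, 0.02, 613.844], [0.067, -0.952, -0.3, 217.135], [-0.0, 0.3, -0.954, 271.578], [0.0, 0.0, 0.0, 1.0]]
tcp px [275.43898841 244.85714358] grasp px [275.57037147 260.19341648]
knob dia px at z114,95,80: [np.float64(35.7), np.float64(31.9), np.float64(29.4)]
[617.7 151.6 115.2] [-0.7  0.3 -0.4  0.8 -0.1  0.2]
[617.2 149.5 116.2] [-0.1  0.4 -0.3 -0. ]
[617.5 154.6 122.1] [-0.2 -0.  -0.  -0. ]
```

Run:
```python
import cv2
a=cv2.imread('pics/w3.png')[220:400,190:370]; cv2.imwrite('pics/w3c.png',cv2.resize(a,None,fx=3.2,fy=3.2,interpolation=cv2.INTER_CUBIC))
```

```text
(no output)
```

View pics/w3c.png

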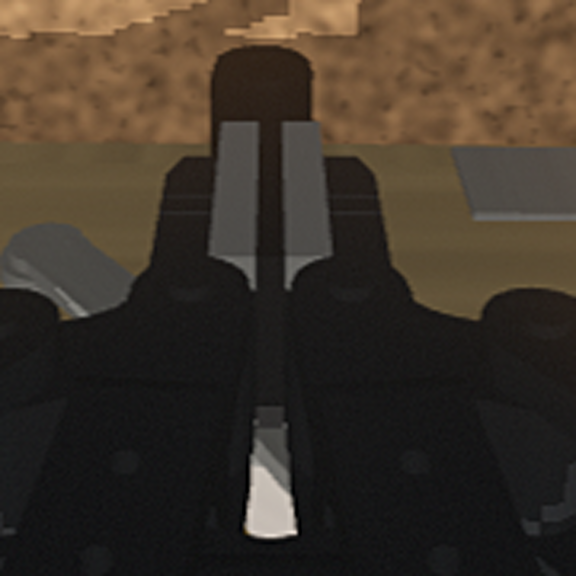

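In the enlarged crop the pads are shut, with their ends at about row 258. They sit above the knob, whose end is at about (272,236), so the pads closed too high. I'll open, go 20 mm lower and close again.

Request:
apply_moves:
  targets:
    - [0, 0, 0, 0, 0, 0]
    - [0, 0, 0, 0, 0, 0]
    - [0, 0, 0, 0, 0, 0]
    - [0, 0, 0, 0, 0, 0]
    - [0, 0, 0, 0, 0, 0]
    - [0, 0, 0, 0, 0, 0]
    - [0, 0, 0, 0, 0, 0]
    - [0, 0.25, -0.05, 0, 0, 0]
    - [0, 0.25, 0, 0, 0, 0]
    - [0, 0, 0, 0, 0, 0]
  jaw: 1

```text
clock: 6.8
eef_pos: [616.5, 140.6, 73.0]
tool_rot: [-1.573, -0.0, -1.503]
force: [0.5, 0.1, 0.3]
width: 85.9
```

Request:
apply_moves:
  targets:
    - [0, 0, 0, 0, 0, 0]
    - [0, 0, 0, 0, 0, 0]
    - [0, 0, 0, 0, 0, 0]
    - [0, 0, 0, 0, 0, 0]
    - [0, 0, 0, 0, 0, 0]
    - [0, 0, 0, 0, 0, 0]
    - [0, 0, 0, 0, 0, 0]
    - [0, 0, 0, 0, 0, 0]
  jaw: -1

```text
clock: 7.8
eef_pos: [618.4, 140.8, 74.9]
tool_rot: [-1.569, 0.0, -1.504]
force: [2.5, 0.3, 3.9]
width: 13.2
```

Contact, but 13.2 mm on a 16 mm rod suggests the pads hold above its middle. I'll take it 10 mm deeper.

Request:
apply_moves:
  targets:
    - [0, 0, 0, 0, 0, 0]
    - [0, 0, 0, 0, 0, 0]
    - [0, 0, 0, 0, 0, 0]
    - [0, 0, 0, 0, 0, 0]
    - [0, 0.25, 0, 0, 0, 0]
    - [0, 0, 0, 0, 0, 0]
  jaw: 0.2

```text
clock: 8.55
eef_pos: [616.7, 140.6, 63.3]
tool_rot: [-1.573, -0.0, -1.503]
force: [0.5, 0.1, -0.5]
width: 51.3
```

Request:
apply_moves:
  targets:
    - [0, 0, 0, 0, 0, 0]
    - [0, 0, 0, 0, 0, 0]
    - [0, 0, 0, 0, 0, 0]
    - [0, 0, 0, 0, 0, 0]
    - [0, 0, 0, 0, 0, 0]
    - [0, 0, 0, 0, 0, 0]
    - [0, 0, 0, 0, 0, 0]
  jaw: -1

```text
clock: 9.43
eef_pos: [618.3, 140.7, 64.8]
tool_rot: [-1.57, 0.0, -1.504]
force: [2.0, -0.0, 1.1]
width: 13.9
```

Request:
apply_moves:
  targets:
    - [0, -0.05, -0.056, 0, 0, 0]
    - [0, -0.045, -0.056, 0, 0, 0]
    - [0, -0.03, -0.044, 0, 0, 0]
    - [0, -0.03, -0.044, 0, 0, 0]
    - [0, -0.03, -0.047, 0, 0, 0]
    - [0, -0.027, -0.047, 0, 0, 0]

```text
clock: 10.18
eef_pos: [608.3, 140.1, 73.3]
tool_rot: [-1.566, -0.0, -1.504]
force: [9.5, 0.8, -7.4]
width: 14.0
```

Request:
apply_moves:
  targets:
    - [0, -0.026, -0.05, 0, 0, 0]
    - [0, -0.026, -0.05, 0, 0, 0]
    - [0, -0.024, -0.054, 0, 0, 0]
    - [0, -0.024, -0.054, 0, 0, 0]
    - [0, -0.02, -0.056, 0, 0, 0]
    - [0, -0.02, -0.056, 0, 0, 0]
    - [0, -0.017, -0.06, 0, 0, 0]
    - [0, -0.017, -0.06, 0, 0, 0]
    - [0, -0.013, -0.062, 0, 0, 0]
    - [0, -0.012, -0.062, 0, 0, 0]
    - [0, 0, 0, 0, 0, 0]

```text
clock: 11.55
eef_pos: [588.9, 138.9, 83.3]
tool_rot: [-1.56, 0.001, -1.504]
force: [8.2, -0.5, 3.4]
width: 13.7
```

Run:
```python
from h import *
import cv2
for n in('scene','top','wrist'):cv2.imwrite(f'pics/{n}4.png',cv2.cvtColor(get_image(n),cv2.COLOR_RGB2BGR))
t=cv2.imread('pics/top4.png')[140:230,160:370];t=cv2.resize(t,(560,240),interpolation=cv2.INTER_CUBIC)
t0=cv2.imread('pics/top0.png')[140:230,160:370];t0=cv2.resize(t0,(560,240),interpolation=cv2.INTER_CUBIC)
s=cv2.resize(cv2.imread('pics/scene4.png')[165:365,190:280],(216,480),interpolation=cv2.INTER_CUBIC)
cv2.imwrite('pics/c4.png',np.hstack([np.vstack([t0,t]),s]))
```

```text
(no output)
```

View pics/c4.png

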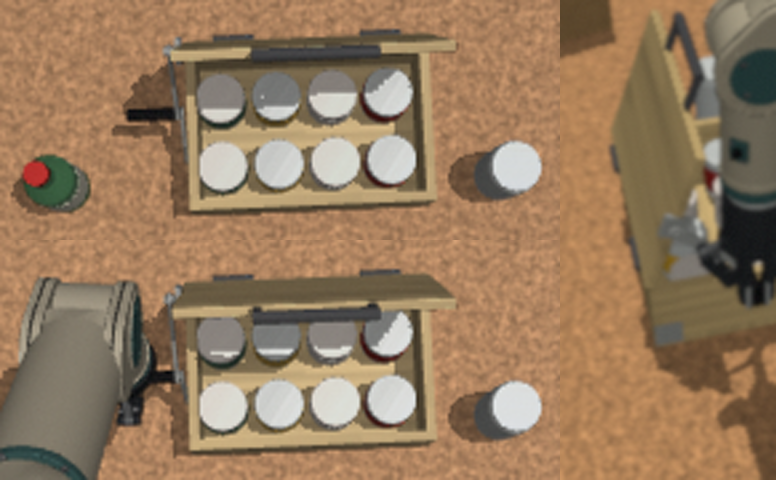

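The lid has come down slightly and the bar moved about 8 px toward the front in the top view, so the stay is unlocked with the fold near 0.6. I'm releasing and rising.

Request:
apply_moves:
  targets:
    - [0, 0, 0, 0, 0, 0]
    - [0, 0, 0, 0, 0, 0]
    - [0, 0, 0, 0, 0, 0]
    - [0, 0, 0, 0, 0, 0]
    - [0, 0, 0, 0, 0, 0]
    - [0, 0, 0, 0, 0, 0]
    - [0, 0, 0, 0, 0, 0]
  jaw: 1

```text
clock: 12.58
eef_pos: [583.4, 138.4, 80.9]
tool_rot: [-1.571, -0.0, -1.503]
force: [0.3, -0.5, -0.7]
width: 85.3
```

Request:
apply_moves:
  targets:
    - [-0.1, -0.5, 0, 0, 0, 0]
    - [0, -0.9, 0, 0, 0, 0]
    - [0, -0.9, 0, 0, 0, 0]
    - [0, -0.9, 0, 0, 0, 0]
    - [0, -0.9, 0, 0, 0, 0]
    - [0, -0.9, 0, 0, 0, 0]
    - [0, -0.9, 0, 0, 0, 0]
    - [0, -0.9, 0, 0, 0, 0]
    - [0, -0.9, 0, 0, 0, 0]
    - [0, -0.4, 0, 0, 0, 0]
    - [0, 0, 0, 0, 0, 0]

```text
clock: 13.95
eef_pos: [583.7, 142.3, 406.1]
tool_rot: [-1.568, 0.001, -1.504]
force: [-1.2, 0.3, 0.2]
width: 85.5
```

Run:
```python
from h import *
import cv2
cv2.imwrite('pics/top5.png',cv2.cvtColor(get_image('top'),cv2.COLOR_RGB2BGR))
cv2.imwrite('pics/scene5.png',cv2.cvtColor(get_image('scene'),cv2.COLOR_RGB2BGR))
t=cv2.imread('pics/top5.png')[140:230,160:370];t=cv2.resize(t,None,fx=2.667,fy=2.667,interpolation=cv2.INTER_CUBIC)
s=cv2.resize(cv2.imread('pics/scene5.png')[165:325,190:280],None,fx=2.5,fy=2.5,interpolation=cv2.INTER_CUBIC)
t=cv2.copyMakeBorder(t,0,400-t.shape[0],0,0,cv2.BORDER_CONSTANT)
cv2.imwrite('pics/c5.png',np.hstack([t,s]))
for th in (1.3,1.26,1.24,1.22,1.2,1.18,1.14,1.1): B=bar(th);q=[proj('top',cw([B[0],y,B[1]],pose)) for y in (65,-65)];g=[proj('scene',cw([B[0],y,B[1]],pose)) for y in (65,-65)];print(th,[((x-[160,140])*2.667).round() for x in q],[((x-[190,165])*2.5).round() for x in g])
B=bar(1.2); c=row(cw([B[0],0,420],pose),tool(),8);row(cw([B[0],0,B[1]-30],pose),tool(),4,c)
```

```text
1.3 [array([252.,  54.]), array([381.,  48.])] [array([122.,  78.]), array([100.,  12.])]
1.26 [array([252.,  64.]), array([381.,  58.])] [array([131.,  79.]), array([108.,  13.])]
1.24 [array([253.,  69.]), array([381.,  63.])] [array([135.,  79.]), array([112.,  14.])]
1.22 [array([253.,  74.]), array([382.,  68.])] [array([139.,  80.]), array([116.,  14.])]
1.2 [array([253.,  79.]), array([382.,  73.])] [array([144.,  80.]), array([120.,  15.])]
1.18 [array([253.,  84.]), array([382.,  77.])] [array([148.,  81.]), array([124.,  16.])]
1.14 [array([254.,  93.]), array([382.,  87.])] [array([156.,  83.]), array([132.,  17.])]
1.1 [array([254., 102.]), array([382.,  96.])] [array([164.,  85.]), array([140.,  19.])]
8 x [0.673, -0.05, 0.094, 0.001, -0.002, 0.0]
4 x [0.0, 0.723, -0.0, 0.0, 0.0, 0.0]
```

View pics/c5.png

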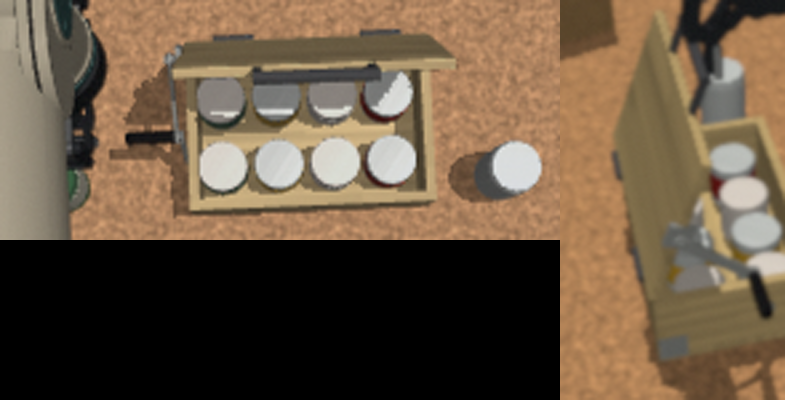

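The lid stays where it was left. The bar ends at (253,76) and (381,71) in the crop fit a lid angle of 1.21, with the bar at z ≈ 335. I'm going over it.

Request:
apply_moves:
  targets:
    - [0.67, -0.05, 0.1, 0, 0, 0]
    - [0.67, -0.05, 0.1, 0, 0, 0]
    - [0.67, -0.05, 0.1, 0, 0, 0]
    - [0.67, -0.05, 0.1, 0, 0, 0]
    - [0.67, -0.05, 0.1, 0, 0, 0]
    - [0.67, -0.05, 0.1, 0, 0, 0]
    - [0.67, -0.05, 0.1, 0, 0, 0]
    - [0.67, -0.05, 0.1, 0, 0, 0]
    - [0, 0, 0, 0, 0, 0]

```text
clock: 15.18
eef_pos: [628.9, -72.2, 419.5]
tool_rot: [-1.573, -0.001, -1.508]
force: [-0.2, -0.1, -0.9]
width: 85.0
```

Run:
```python
from h import *
import cv2
B=bar(1.21);print(cw([B[0],0,B[1]],pose)); row(cw([B[0],0,B[1]-28],pose),tool(),5)
cv2.imwrite('pics/w6.png',cv2.cvtColor(get_image('wrist'),cv2.COLOR_RGB2BGR))
print([proj('wrist',cw([B[0],y,B[1]],pose)) for y in(65,0,-65)])
```

```text
[629.59073434 -70.29446807 335.22592038]
5 x [-0.01, 0.561, 0.005, 0.004, -0.01, 0.002]
[array([275.77111435, 115.15567945]), array([276.01460901, 201.90403047]), array([276.22559468, 277.07059812])]
```

View pics/w6.png

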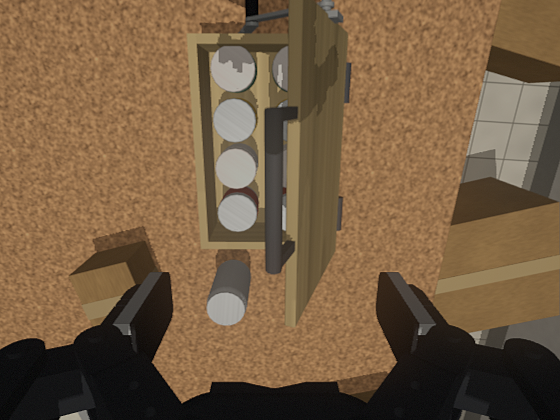

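The bar spans (275,110)–(273,272) in the wrist picture, within 5 px of the prediction. I'm descending and gripping.

Request:
apply_moves:
  targets:
    - [-0.01, 0.56, 0.01, 0, 0, 0]
    - [-0.01, 0.56, 0.01, 0, 0, 0]
    - [-0.01, 0.56, 0, 0, 0, 0]
    - [-0.01, 0.56, 0, 0, 0, 0]
    - [-0.01, 0.5, 0, 0, 0, 0]
    - [0, 0.06, 0, 0, 0, 0]
    - [0, 0, 0, 0, 0, 0]

```text
clock: 16.1
eef_pos: [630.3, -66.5, 309.2]
tool_rot: [-1.571, 0.0, -1.502]
force: [-0.1, 0.5, 0.7]
width: 85.5
```

Request:
apply_moves:
  targets:
    - [0, 0, 0, 0, 0, 0]
    - [0, 0, 0, 0, 0, 0]
    - [0, 0, 0, 0, 0, 0]
    - [0, 0, 0, 0, 0, 0]
    - [0, 0, 0, 0, 0, 0]
    - [0, 0, 0, 0, 0, 0]
    - [0, 0, 0, 0, 0, 0]
    - [0, 0, 0, 0, 0, 0]
  jaw: -1

```text
clock: 17.1
eef_pos: [630.2, -67.3, 308.9]
tool_rot: [-1.571, 0.0, -1.503]
force: [0.0, 0.1, -0.3]
width: 0.1
```

Shut again, so the pads end roughly 28 mm short of the reported TCP, as they did at the knob. I'll open, go 18 mm deeper (still short of the slab by that measure) and close.

Request:
apply_moves:
  targets:
    - [0, 0, 0, 0, 0, 0]
    - [0, 0, 0, 0, 0, 0]
    - [0, 0, 0, 0, 0, 0]
    - [0, 0, 0, 0, 0, 0]
    - [0, 0, 0, 0, 0, 0]
    - [0, 0, 0, 0, 0, 0]
    - [0, 0, 0, 0, 0, 0]
    - [0, 0.15, 0, 0, 0, 0]
    - [0, 0.15, 0, 0, 0, 0]
    - [0, 0.15, 0, 0, 0, 0]
    - [0, 0, 0, 0, 0, 0]
  jaw: 1

```text
clock: 18.48
eef_pos: [629.7, -67.2, 290.1]
tool_rot: [-1.572, 0.0, -1.503]
force: [0.5, -0.4, 0.6]
width: 85.6
```

Request:
apply_moves:
  targets:
    - [0, 0, 0, 0, 0, 0]
    - [0, 0, 0, 0, 0, 0]
    - [0, 0, 0, 0, 0, 0]
    - [0, 0, 0, 0, 0, 0]
    - [0, 0, 0, 0, 0, 0]
    - [0, 0, 0, 0, 0, 0]
    - [0, 0, 0, 0, 0, 0]
    - [0, 0, 0, 0, 0, 0]
  jaw: -1

```text
clock: 19.48
eef_pos: [629.5, -67.4, 291.2]
tool_rot: [-1.572, 0.0, -1.504]
force: [-5.7, 1.2, 6.1]
width: 11.9
```

Gripped: 11.9 mm on the 14 mm bar, with the same 2 mm bias as at the knob. Next, the arc.

Run:
```python
from h import *
th=np.linspace(1.21,0,11); B=np.array([bar(t) for t in th]); d=np.diff(B,axis=0)/40
for t,q in zip(th[1:],d): print(t.round(3),'per row of 4: y',(-q[1]/4).round(3),'z',(q[0]/4).round(3))
print('eef targets',[(cw([b[0],0,b[1]],pose)-cw([B[0][0],0,B[0][1]],pose)+[629.5,-67.4,291]).round(0).tolist() for b in B[1:]])
```

```text
1.089 per row of 4: y 0.076 z -0.169
0.968 per row of 4: y 0.096 z -0.159
0.847 per row of 4: y 0.114 z -0.146
0.726 per row of 4: y 0.131 z -0.131
0.605 per row of 4: y 0.146 z -0.114
0.484 per row of 4: y 0.158 z -0.096
0.363 per row of 4: y 0.169 z -0.076
0.242 per row of 4: y 0.177 z -0.055
0.121 per row of 4: y 0.182 z -0.033
0.0 per row of 4: y 0.185 z -0.011
eef targets [[603.0, -69.0, 279.0], [577.0, -71.0, 264.0], [554.0, -73.0, 245.0], [533.0, -74.0, 224.0], [515.0, -75.0, 201.0], [499.0, -76.0, 176.0], [487.0, -77.0, 149.0], [478.0, -78.0, 120.0], [473.0, -78.0, 91.0], [471.0, -78.0, 62.0]]
```

Request:
apply_moves:
  targets:
    - [0, 0.072, -0.17, 0, 0, 0]
    - [0, 0.075, -0.17, 0, 0, 0]
    - [0, 0.078, -0.168, 0, 0, 0]
    - [0, 0.08, -0.167, 0, 0, 0]
    - [0, 0.09, -0.162, 0, 0, 0]
    - [0, 0.094, -0.16, 0, 0, 0]
    - [0, 0.098, -0.158, 0, 0, 0]
    - [0, 0.102, -0.155, 0, 0, 0]

```text
clock: 20.48
eef_pos: [580.2, -70.4, 264.8]
tool_rot: [-1.565, 0.0, -1.503]
force: [-1.0, 0.9, 8.7]
width: 11.3
```

Request:
apply_moves:
  targets:
    - [0, 0.108, -0.15, 0, 0, 0]
    - [0, 0.112, -0.148, 0, 0, 0]
    - [0, 0.116, -0.144, 0, 0, 0]
    - [0, 0.12, -0.141, 0, 0, 0]
    - [0, 0.125, -0.136, 0, 0, 0]
    - [0, 0.13, -0.132, 0, 0, 0]
    - [0, 0.133, -0.13, 0, 0, 0]
    - [0, 0.136, -0.126, 0, 0, 0]

```text
clock: 21.48
eef_pos: [533.8, -73.2, 223.9]
tool_rot: [-1.57, 0.001, -1.503]
force: [-0.7, 2.2, -1.4]
width: 11.6
```

Request:
apply_moves:
  targets:
    - [0, 0.141, -0.12, 0, 0, 0]
    - [0, 0.145, -0.115, 0, 0, 0]
    - [0, 0.148, -0.112, 0, 0, 0]
    - [0, 0.151, -0.108, 0, 0, 0]
    - [0, 0.154, -0.102, 0, 0, 0]
    - [0, 0.157, -0.098, 0, 0, 0]
    - [0, 0.16, -0.094, 0, 0, 0]
    - [0, 0.162, -0.09, 0, 0, 0]

```text
clock: 22.48
eef_pos: [500.2, -75.5, 175.5]
tool_rot: [-1.57, 0.001, -1.504]
force: [-1.2, 7.1, 1.9]
width: 11.8
```

Request:
apply_moves:
  targets:
    - [0, 0.166, -0.084, 0, 0, 0]
    - [0, 0.168, -0.079, 0, 0, 0]
    - [0, 0.17, -0.074, 0, 0, 0]
    - [0, 0.172, -0.068, 0, 0, 0]
    - [0, 0.175, -0.063, 0, 0, 0]
    - [0, 0.176, -0.058, 0, 0, 0]
    - [0, 0.178, -0.053, 0, 0, 0]
    - [0, 0.179, -0.047, 0, 0, 0]

```text
clock: 23.48
eef_pos: [478.7, -76.7, 119.9]
tool_rot: [-1.571, 0.001, -1.503]
force: [-0.2, 6.2, 2.4]
width: 12.0
```

Request:
apply_moves:
  targets:
    - [0, 0.15, -0.036, 0, 0, 0]
    - [0, 0.15, -0.032, 0, 0, 0]
    - [0, 0.15, -0.027, 0, 0, 0]
    - [0, 0.14, -0.023, 0, 0, 0]
    - [0, 0.14, -0.018, 0, 0, 0]
    - [0, 0.13, -0.014, 0, 0, 0]
    - [0, 0.13, -0.011, 0, 0, 0]

```text
clock: 24.35
eef_pos: [471.6, -77.1, 80.2]
tool_rot: [-1.573, 0.001, -1.503]
force: [-0.7, 5.3, 1.0]
width: 11.5
```

18 mm left. I'm slowing down and watching the force for the stop.

Request:
apply_moves:
  targets:
    - [0, 0.08, -0.005, 0, 0, 0]
    - [0, 0.08, -0.004, 0, 0, 0]
    - [0, 0.07, -0.002, 0, 0, 0]
    - [0, 0.06, 0, 0, 0, 0]
    - [0, 0.05, 0, 0, 0, 0]
    - [0, 0, 0, 0, 0, 0]

```text
clock: 25.1
eef_pos: [470.4, -77.2, 66.3]
tool_rot: [-1.574, 0.001, -1.503]
force: [-1.1, 4.8, -1.6]
width: 12.0
```

Request:
apply_moves:
  targets:
    - [0, 0.03, 0, 0, 0, 0]
    - [0, 0.03, 0, 0, 0, 0]
    - [0, 0.03, 0, 0, 0, 0]
    - [0, 0, 0, 0, 0, 0]

```text
clock: 25.6
eef_pos: [470.3, -77.2, 62.8]
tool_rot: [-1.574, 0.001, -1.503]
force: [-2.2, 6.2, -1.5]
width: 11.2
```

Near the expected 62. I'll go on in 1 mm steps until the stop shows in the force.

Request:
apply_moves:
  targets:
    - [0, 0.03, 0, 0, 0, 0]
    - [0, 0.03, 0, 0, 0, 0]
    - [0, 0, 0, 0, 0, 0]

```text
clock: 25.98
eef_pos: [470.3, -77.2, 60.4]
tool_rot: [-1.575, 0.002, -1.503]
force: [-3.0, 6.0, -1.1]
width: 11.6
```

Request:
apply_moves:
  targets:
    - [0, 0.03, 0, 0, 0, 0]
    - [0, 0.03, 0, 0, 0, 0]
    - [0, 0, 0, 0, 0, 0]

```text
clock: 26.35
eef_pos: [470.2, -77.2, 58.0]
tool_rot: [-1.575, 0.002, -1.503]
force: [-2.7, 5.0, -1.0]
width: 11.6
```

Request:
apply_moves:
  targets:
    - [0, 0.03, 0, 0, 0, 0]
    - [0, 0.03, 0, 0, 0, 0]
    - [0, 0.03, 0, 0, 0, 0]
    - [0, 0, 0, 0, 0, 0]

```text
clock: 26.85
eef_pos: [470.3, -77.2, 54.9]
tool_rot: [-1.574, 0.002, -1.503]
force: [-3.5, 5.1, 4.5]
width: 12.0
```

Run:
```python
from h import *
import cv2
for n in('scene','top','wrist'):cv2.imwrite(f'pics/{n}7.png',cv2.cvtColor(get_image(n),cv2.COLOR_RGB2BGR))
print(read_state()['force'])
```

```text
[-2.94079411  5.34434889  5.1984779 ]
```

Request:
apply_moves:
  targets:
    - [0, 0.03, 0, 0, 0, 0]
    - [0, 0, 0, 0, 0, 0]

```text
clock: 27.25
eef_pos: [470.3, -77.2, 54.8]
tool_rot: [-1.573, 0.002, -1.503]
force: [-6.2, 6.3, 18.3]
width: 11.7
```

Request:
apply_moves:
  targets:
    - [0, 0.03, 0, 0, 0, 0]
    - [0, 0, 0, 0, 0, 0]

```text
clock: 27.5
eef_pos: [470.4, -77.1, 54.7]
tool_rot: [-1.573, 0.003, -1.503]
force: [-7.6, 7.3, 29.7]
width: 11.6
```

The stop is firm: force rises to 30 N with no more travel, so the lid is shut. I'll ease off and open only partly, since the inner finger sits in the 38 mm gap, then lift out.

Request:
apply_moves:
  targets:
    - [0, -0.03, 0, 0, 0, 0]
    - [0, 0, 0, 0, 0, 0]

```text
clock: 27.75
eef_pos: [470.3, -77.2, 54.8]
tool_rot: [-1.573, 0.002, -1.503]
force: [-4.9, 5.9, 16.5]
width: 11.3
```

Request:
apply_moves:
  targets:
    - [0, 0, 0, 0, 0, 0]
    - [0, 0, 0, 0, 0, 0]
    - [0, 0, 0, 0, 0, 0]
    - [0, 0, 0, 0, 0, 0]
    - [0, 0, 0, 0, 0, 0]
  jaw: -0.2

```text
clock: 28.38
eef_pos: [472.4, -78.1, 53.6]
tool_rot: [-1.571, -0.0, -1.503]
force: [0.1, 0.8, -0.5]
width: 33.9
```

Request:
apply_moves:
  targets:
    - [0, -0.1, 0, 0, 0, 0]
    - [0, -0.2, 0, 0, 0, 0]
    - [0, -0.2, 0, 0, 0, 0]
    - [0, -0.2, 0, 0, 0, 0]
    - [0, -0.2, 0, 0, 0, 0]

```text
clock: 29.0
eef_pos: [472.5, -77.9, 90.4]
tool_rot: [-1.57, -0.0, -1.503]
force: [0.1, -0.3, -0.4]
width: 34.1
```

Free of the bar with no force on the tool. I'll rise, move back toward the robot, and check with the last picture.

Request:
apply_moves:
  targets:
    - [0, -0.6, 0, 0, 0, 0]
    - [0, -0.9, 0, 0, 0, 0]
    - [0, -0.9, 0, 0, 0, 0]
    - [0, -0.9, 0, 0, 0, 0]
    - [0, -0.9, 0, 0, 0, 0]
    - [0, -0.9, 0, 0, 0, 0]
    - [-0.8, 0, 0, 0, 0, 0]
    - [-0.8, 0, 0, 0, 0, 0]
    - [-0.8, 0, 0, 0, 0, 0]
    - [-0.8, 0, 0, 0, 0, 0]
    - [-0.8, 0, 0, 0, 0, 0]
    - [-0.8, 0, 0, 0, 0, 0]

```text
clock: 30.5
eef_pos: [459.0, 114.4, 294.1]
tool_rot: [-1.571, 0.0, -1.504]
force: [0.7, -0.1, -1.1]
width: 34.3
```

Request:
apply_moves:
  targets:
    - [-0.8, 0, 0, 0, 0, 0]
    - [-0.8, 0, 0, 0, 0, 0]
    - [-0.8, 0, 0, 0, 0, 0]
    - [-0.8, 0, 0, 0, 0, 0]
    - [-0.8, 0, 0, 0, 0, 0]
    - [-0.8, 0, 0, 0, 0, 0]
    - [-0.8, 0, 0, 0, 0, 0]
    - [-0.8, 0, 0, 0, 0, 0]
    - [0, 0, 0, 0, 0, 0]

```text
clock: 31.62
eef_pos: [440.8, 371.8, 293.4]
tool_rot: [-1.572, 0.001, -1.499]
force: [-0.9, -0.9, 0.1]
width: 34.1
```

Run:
```python
from h import *
import cv2
I={}
for n in('scene','top'):I[n]=cv2.cvtColor(get_image(n),cv2.COLOR_RGB2BGR);cv2.imwrite(f'pics/{n}8.png',I[n])
t=cv2.resize(I['top'][140:290,160:390],None,fx=2,fy=2,interpolation=cv2.INTER_CUBIC)
s=cv2.resize(I['scene'][165:365,190:340],None,fx=2,fy=2,interpolation=cv2.INTER_CUBIC)
t=cv2.copyMakeBorder(t,0,100,0,0,cv2.BORDER_CONSTANT);cv2.imwrite('pics/c8.png',np.hstack([t,s]))
for th in(0,.03,.06): B=bar(th);print(th,[((proj('scene',cw([B[0],y,B[1]],pose))-[190,165])*2+[460,0]).round() for y in(65,-65)],[((proj('top',cw([B[0],y,B[1]],pose))-[160,140])*2).round() for y in(65,-65)])
print(read_state()['eef_pos'],read_state()['force'])
```

```text
0 [array([682., 168.]), array([658., 115.])] [array([197., 183.]), array([278., 178.])]
0.03 [array([682., 164.]), array([658., 111.])] [array([197., 182.]), array([279., 178.])]
0.06 [array([682., 161.]), array([658., 108.])] [array([197., 182.]), array([279., 178.])]
[442.14103008 368.2845586  293.67365048] [-0.63202614  0.53727717 -0.13682172]
```

View pics/c8.png

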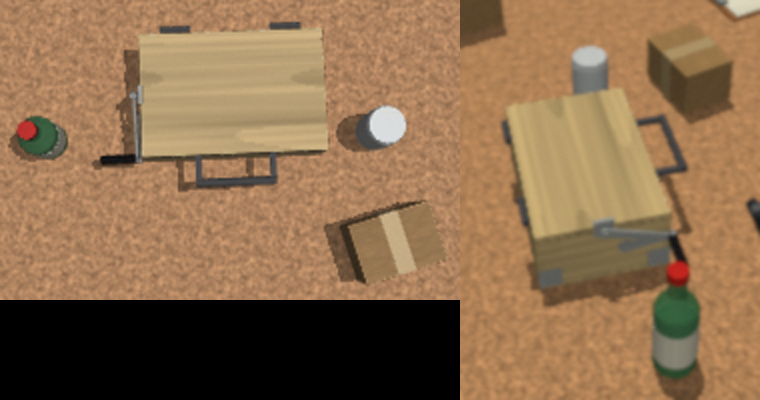

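The lid lies flat and shut: the bar ends at (684,168) and (666,118) match the shut prediction. The bottle cap (173.5,205) and the can (353.5,203) are where they were at the start. Handing in.

```bash
python3 -c "
from cell import *
print(finish_job())"
```

```text
the job is handed in; nothing more can be done
None
```

I lifted the stay's knee past centre by its knob, lowered the lid by the bar until it was fully shut, and let go. I handed the job in with the arm clear at about 32 s, and it reported no verdict.

- **Knee:** the lid came down to about 1.21 rad (knob travel puts the fold near 0.6) and stayed there when I released the knob.
- **Lid:** it moved with the arm all the way. At the end the force rose to about 30 N with no further travel, so it was on its stop.
- **Last checks:** the near end of the bar is within about 2 px of where a shut lid should put it. The far end is about 8 px off, mostly sideways. The force on the tool is about zero. The bottle and can are at their starting pixels. The carton looks undisturbed, but I did not compare its position.

**What disagreed:**
- **Grip depth:** the first close on the knob and the first on the bar shut on nothing. The fingers grip about 20–25 mm further back than the interface states, so I re-gripped deeper each time.
- **Stop height:** the lid met its stop about 7 mm lower than I had calculated.
- **Finger width:** it read about 2 mm under the true diameters.

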